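Snap the lifting handle onto the tube basket

ROBOT

A 6-joint arm with a two-finger parallel gripper is mounted at the origin on the work surface. World frame = base frame: x ahead of the robot, y to its left, z up, the work surface at z = 0. Lengths are in m, angles in rad, forces in N, time in s.
With the tool pointing down it reaches from about 0.2 to 0.875 m from the base axis. Payload 3.4 kg.
Tool frame: the origin (TCP) lies between the finger pads; the fingertips stand 25 mm ahead of it and the grasp point (between the pads) lies 6 mm ahead of it (r.nose_length is the z of the fingertips in the tool frame, in m); z points along the fingers, x is the direction in which the jaws open and shut, and the axes are right-handed (so a half turn about z gives the same grasp; the last joint's range is limited). The gripper opens to 94 mm and grips with 3 to 60 N. Pads are 16 mm wide; open, the fingers measure 119 mm over their backs; the gripper's body (75 mm by 177 mm) begins 78 mm behind the grasp point.
Start: joints at [-1.301, 0.276, 1.505, -0, 1.361, -0.121], TCP at [0.219, -0.532, 0.207] pointing down, gripper open.
Joint ranges: [-2.89, 2.89], [-0.75, 2.08], [0.22, 2.7], [-1.18, 4.32], [0.11, 2.71], [-2.7, 2.7]. Speed limits (rad/s): [2.57, 2.57, 3.14, 3.14, 3.14, 3.14].

INTERFACE

Orientations are given as a unit quaternion [w, x, y, z].
In Python, from plant import r, gripper_to, inverse_kinematics, vision, models, telemetry gives the robot as it stands. Calls block until the motion is done:
- r.move_to(position, orientation): joint-space move of the TCP to a pose.
- r.move_l(position, rot=None, vel=0.15, guard=None): straight line of the TCP; rot=None keeps the orientation; vel is the mean speed in m/s. With guard (N) it stops when the force on the tool has changed by that much, and returns True; else False.
- r.movej(angles): joint-space move.
- gripper_to(opening, f_grip=None): finger opening in m; f_grip is the grip in N (None keeps the last); returns when the fingers have stopped.
- r.hold(seconds).
- inverse_kinematics(position, orientation): joint angles nearest the present ones, or None.
- vision.snapshot(name): name is "side" or "top"; returns the picture (384x512x3 uint8, red, green, blue); there is no depth.
- vision.get_calibration(name): a dict with "fx", "fy", "cx", "cy" (pixels), "position" and "orientation" of the camera in the world. Camera axes: x right, y down, z forward; pixel columns grow to the right and rows downward; lengths in m; the calibration is good to about 2 mm. A picture is of the moment at which its call begins. get_calibration takes no time and is no camera call.
A pose or a line that the arm cannot do raises r.PlanningError and nothing moves.
- r.sign_off(): hands the job in, once; it reports no verdict.
Trained networks look in the newest picture that a camera, given by its name, has taken for a name from the list of things; names that differ only in an ending like _2 or _b are one class to them, and where a whole thing is asked for, a point or a joint stands for the part that bears it (a point fixed in the world has none). Each returns a list of dicts, best first, with "score" (0 to 1); they miss things now and then, are a little off and sometimes report something else, mostly with a low value. They report only what shows in the picture. A call takes as long as a camera call. They do not tell look-alikes from the thing itself.
- models.boxes_of(thing, camera): "at" ([x, y, z] in m, in world coordinates, good to about 4 mm: the middle of the surface that is visible of it).
- models.regions_of(thing, camera): "pixels" (384x512 bool, what is visible of it).
- models.mark_of(thing, camera): "at" ([x, y, z] in m, in world coordinates, good to about 4 mm: a listed point, or the origin of a listed thing).
Readings, each from a call of its own:
- telemetry.current_t(): time.
- telemetry.current_joints(): joint angles.
- telemetry.current_dq(): joint speeds.
- telemetry.current_joint_efforts(): joint torques, N m.
- telemetry.current_ee_pos(): TCP position.
- telemetry.current_tool_rot(): TCP orientation.
- telemetry.current_wrist_force(): force on the tool from outside, world axes, zero at the start.
- telemetry.current_torque(): the same for the moment, N m.
- telemetry.current_opening(): finger opening in m.
Only numpy, scipy, OpenCV 4.12 (cv2) and the standard library are available. Lean on these libraries where they do the work, as an engineer would, in place of code of your own. Each camera call takes 0.05 s, during which the arm holds its last target.

TASK

The tube basket is about to be lifted into the water bath. Take the snap handle (the lifting handle whose hook is closed by a sprung gate) out of the stand and press its hook straight down over the bar of the basket's lifting eye until the gate gives way and snaps shut again under the bar, then let go so that the handle hangs on the bar. Leave the other, plain open-hooked handle standing where it is.

Things in the scene. Friction and masses are not known exactly. Their poses are not given: they have to be found in the camera images.
- snap_handle: Steel hook, an upside-down U 64 mm wide (y), 16 thick (x), under a black grip block 16 x 34 mm at z 88 to 124: pinch it across x, fingertips above z 82. Origin: middle of its feet; z up. Mouth 44 mm wide between the legs, open below; crown's inside at z 76. Stands upright, its feet 14 mm deep in a slot of a low grey stand, 120 mm beside the plain handle. 0.16 kg.
- gate (a joint): Sprung steel bar, 6 mm thick, across the snap handle's mouth, hinged at its y -24, z 20 mm. 0 rad = shut (level); swings only inward (up), to 1.5. About 4 N from below at its middle starts it, and it closes by itself once what came in is past its tip: an 8 mm bar at z 65 to 72 mm of the handle.
- eye_bar (a point): Middle of the lifting eye's level top bar, on its centreline, 175 mm above the work surface. Round steel bar, 8 mm thick, straight for 92 mm along this point's x (z up); its ends bend down into posts, opening 108 mm wide. Stands on the fixed tube basket (200 x 120 mm, long side along the bar); black tube caps on both sides of it reach up to 92 mm.
- plain_handle: The other handle, to be left alone: same black grip, size and axes, but a bare hook without a gate, one long leg (y -27 mm) with a foot and one short leg, open on its +y side. Origin: middle of its underside. Stands upright in the stand's other slot.
Not all that is in view belongs to the job. Leave any pink look-alike of the snap_handle alone. What is shaped like the part that bears eye_bar but orange is not meant.

How it is judged:
By the outcome, as a careful person would: the job done as asked, in the order asked, and still so for the second after the job is handed in, with the robot touching nothing.
It also fails if it takes over 46 s, if anything falls off the work surface, if the arm or the gripper's body presses on something with over 40 N, if the wrist force passes 120 N, or if a joint passes its speed limit or range.

## Working session

There is one attempt and no reset: what is moved stays moved. The work goes in short steps, each a Python script; the robot and the scene stay as the last script left them, time stands still between calls to the robot, and variables do not carry over. Pictures are saved under pics/ and viewed, and the job is handed in when it is done.

```bash
ls; mkdir -p pics; python3 - <<'E'
from plant import r, vision, models, telemetry
import cv2
for c in ("side","top"):
    im=vision.snapshot(c); cv2.imwrite(f"pics/{c}0.png",im[:,:,::-1])
    k=vision.get_calibration(c); print(c,k)
    for n in ("snap_handle","eye_bar","plain_handle"):
        print(n,"mark",[(d["at"],d["score"]) for d in models.mark_of(n,c)])
        print(n,"box",[(d["at"],d["score"]) for d in models.boxes_of(n,c)])
print(telemetry.current_t())
E
```

```text
pics
side {'fx': 348.71100570519957, 'fy': 348.71100570519957, 'cx': 254.54634205085978, 'cy': 188.0383963537543, 'position': array([ 0.30558536, -0.39489896,  0.69663378]), 'orientation': array([-0.32764038,  0.89007881, -0.29677735,  0.11106169])}
snap_handle mark [([0.5622, -0.1345, 0.0102], 0.64)]
snap_handle box [([0.5599, -0.1413, 0.0869], 0.84)]
eye_bar mark [([0.5401, 0.2266, 0.1746], 0.9), ([0.8033, 0.2569, 0.1789], 0.55)]
eye_bar box [([0.5305, 0.1944, 0.0686], 0.78), ([0.7772, 0.221, 0.071], 0.73)]
plain_handle mark [([0.586, -0.2505, 0.0043], 0.7)]
plain_handle box [([0.5816, -0.2582, 0.0896], 0.66)]
top {'fx': 445.27957942507345, 'fy': 445.27957942507345, 'cx': 257.4117323981414, 'cy': 195.14528561101756, 'position': array([ 0.4882471 , -0.01344055,  1.12412784]), 'orientation': array([ 0.03788054, -0.69749679,  0.71446463, -0.04004485])}
snap_handle mark [([0.4374, -0.1422, -0.0002], 0.74), ([0.563, -0.1432, 0.0085], 0.6)]
snap_handle box [([0.5563, -0.1365, 0.1028], 0.75), ([0.4379, -0.1343, 0.1097], 0.61)]
eye_bar mark [([0.5437, 0.2265, 0.1708], 0.96), ([0.8025, 0.2507, 0.1738], 0.61)]
eye_bar box [([0.5375, 0.222, 0.0658], 0.62), ([0.7953, 0.2407, 0.068], 0.55)]
plain_handle mark [([0.5856, -0.2512, 0.0062], 0.65)]
plain_handle box [([0.5842, -0.2422, 0.1092], 0.69)]
0.7
```

```bash
python3 - <<'E'
import cv2
for c in("side","top"):
    im=cv2.imread(f"pics/{c}0.png"); cv2.imwrite(f"pics/{c}0b.png",cv2.resize(im,(800,600),interpolation=cv2.INTER_CUBIC))
E
```

```text
(no output)
```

View pics/side0b.png

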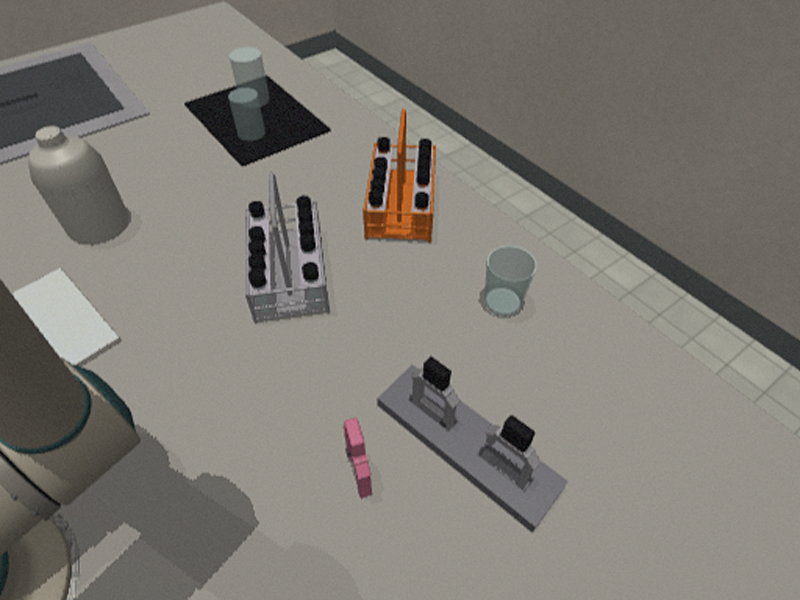

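View pics/top0b.png

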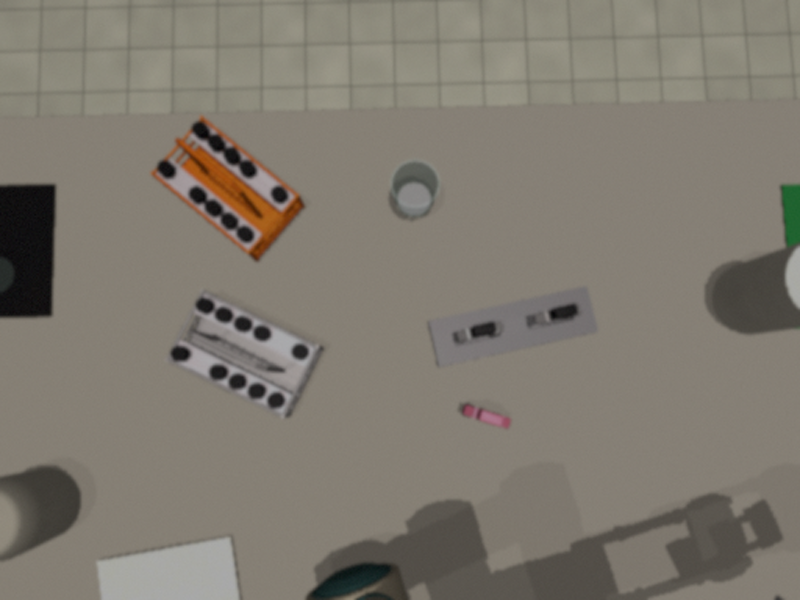

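```bash
python3 - <<'E'
import cv2, numpy as np
s=cv2.imread("pics/side0.png");t=cv2.imread("pics/top0.png")
a=cv2.resize(s[215:345,230:370],(560,520),interpolation=cv2.INTER_CUBIC)
cv2.imwrite("pics/z1.png",a)
b=cv2.resize(t[175:275,100:215],(690,600),interpolation=cv2.INTER_CUBIC);cv2.imwrite("pics/z2.png",b)
b=cv2.resize(t[180:240,270:390],(800,400),interpolation=cv2.INTER_CUBIC);cv2.imwrite("pics/z3.png",b)
b=cv2.resize(s[100:210,145:220],(409,600),interpolation=cv2.INTER_CUBIC);cv2.imwrite("pics/z4.png",b)
E
```

```text
(no output)
```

View pics/z1.png

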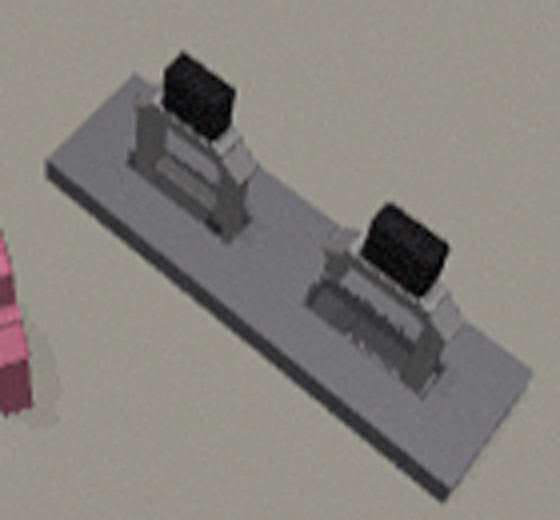

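View pics/z2.png

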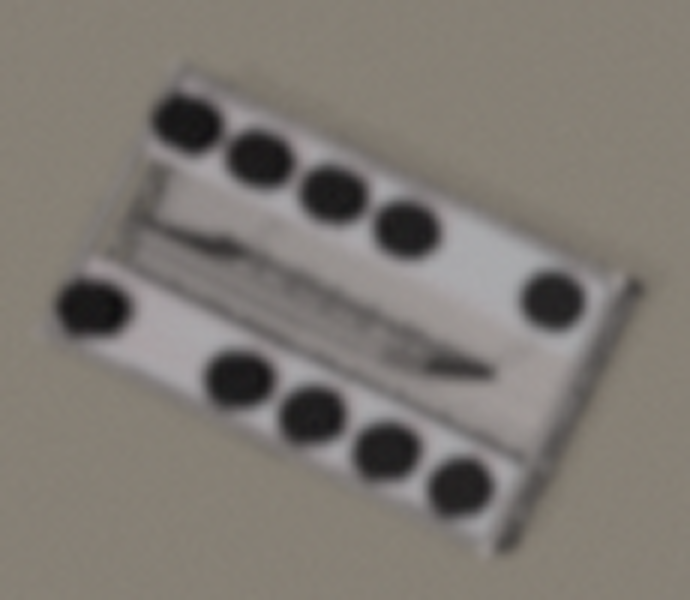

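View pics/z3.png

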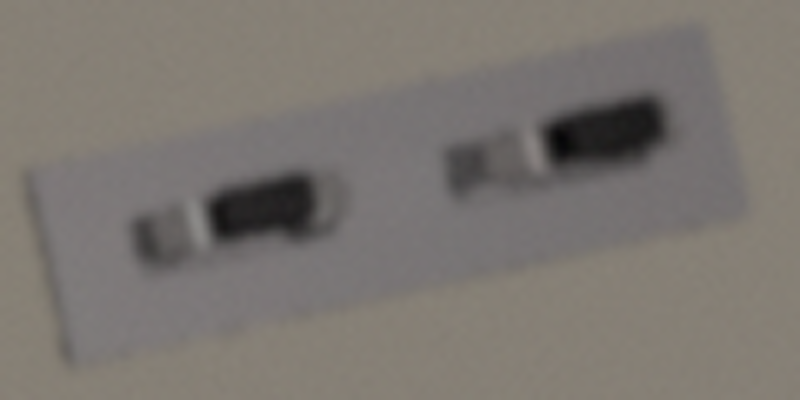

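View pics/z4.png

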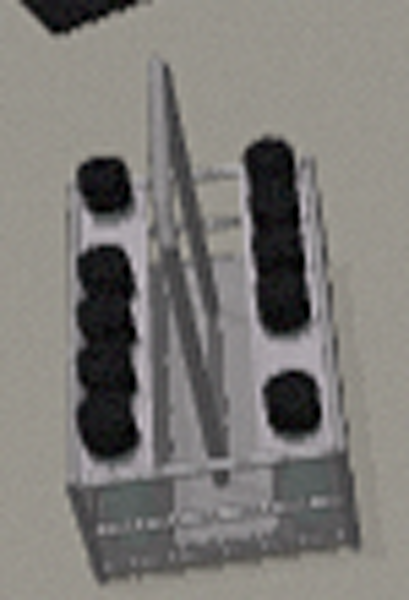

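```bash
cat > h.py <<'E'
import numpy as np, cv2
from scipy.spatial.transform import Rotation as R
from plant import r, gripper_to, inverse_kinematics, vision, models, telemetry
def proj(k,P):
    w,x,y,z=k["orientation"]; M=R.from_quat([x,y,z,w]).as_matrix()
    p=(np.atleast_2d(P)-k["position"])@M
    return np.c_[k["fx"]*p[:,0]/p[:,2]+k["cx"],k["fy"]*p[:,1]/p[:,2]+k["cy"]]
def unproj(k,uv,z):
    w,x,y,zz=k["orientation"]; M=R.from_quat([x,y,zz,w]).as_matrix()
    uv=np.atleast_2d(uv).astype(float)
    d=np.c_[(uv[:,0]-k["cx"])/k["fx"],(uv[:,1]-k["cy"])/k["fy"],np.ones(len(uv))]@M.T
    s=(z-k["position"][2])/d[:,2]
    return k["position"]+d*s[:,None]
def loc(o,yaw,P):
    return np.array(o)+np.atleast_2d(P)@R.from_euler('z',yaw).as_matrix().T
def down(yaw_x):  # tool z down, tool x at yaw
    q=(R.from_euler('z',yaw_x)*R.from_euler('x',np.pi)).as_quat(); return np.array([q[3],q[0],q[1],q[2]])
def save(im,name): cv2.imwrite(f"pics/{name}.png",np.ascontiguousarray(im[:,:,::-1]))
E
cat > ov.py <<'E'
from h import *
def draw(c,im,segs,roi,s,name):
    k=vision.get_calibration(c); x0,x1,y0,y1=roi
    a=cv2.resize(im[y0:y1,x0:x1],None,fx=s,fy=s,interpolation=cv2.INTER_CUBIC)
    for A,B,col in segs:
        p=(proj(k,[A,B])-[x0,y0]+0.5)*s-0.5
        cv2.line(a,tuple(int(v) for v in np.round(p[0])),tuple(int(v) for v in np.round(p[1])),col,1)
    cv2.imwrite(f"pics/{name}.png",a); return a
def boxsegs(o,yaw,lo,hi,col):
    import itertools
    C=list(itertools.product(*zip(lo,hi))); out=[]
    for i in range(8):
        for j in range(i):
            if sum(a!=b for a,b in zip(C[i],C[j]))==1:
                P=loc(o,yaw,[C[i],C[j]]); out.append((P[0],P[1],col))
    return out
E
python3 - <<'E'
from ov import *
t=cv2.imread("pics/top0.png");k=vision.get_calibration("top")
g=t.max(axis=2)
# caps
m=(g<60).astype(np.uint8)
n,l,st,ce=cv2.connectedComponentsWithStats(m)
pts=[]
for i in range(1,n):
    if 30<st[i,4]<400:
        w=unproj(k,ce[i],0.092)[0] if ce[i][0]<250 else unproj(k,ce[i],0.124)[0]
        print(st[i],ce[i].round(1),w.round(4))
s=cv2.imread("pics/side0.png");ks=vision.get_calibration("side")
m=(s.max(axis=2)<50).astype(np.uint8)
n,l,st,ce=cv2.connectedComponentsWithStats(m)
for i in range(1,n):
    if 50<st[i,4]<600: print("side",st[i],ce[i].round(1),unproj(ks,ce[i],0.106 if ce[i][0]>230 else .085)[0].round(4))
E
```

```text
[123  79  41  34 313] [143.1  95.4] [0.8489 0.2495 0.092 ]
[101 103  11  10  75] [106.1 107.9] [0.8202 0.3374 0.092 ]
[122 120  30  26 224] [136.3 132.8] [0.7577 0.2651 0.092 ]
[174 120  10   9  63] [178.5 124.2] [0.7762 0.1652 0.092 ]
[152 146  10   8  64] [156.5 149.5] [0.7165 0.2173 0.092 ]
[126 191  11   9  70] [130.8 195.2] [0.6094 0.277  0.092 ]
[352 195  17  10 117] [360.3 199.6] [ 0.5833 -0.2499  0.124 ]
[139 197   9   9  61] [143.  201.2] [0.5946 0.2485 0.092 ]
[151 203  10   9  60] [155.2 207. ] [0.5805 0.2201 0.092 ]
[302 207  15   9 100] [309.1 210.9] [ 0.5605 -0.1334  0.124 ]
[163 209  10   8  60] [167.2 212.8] [0.5663 0.1924 0.092 ]
[188 221   9   8  55] [191.8 224.7] [0.5374 0.1355 0.092 ]
[110 222  11   8  72] [114.8 225.8] [0.5389 0.3134 0.092 ]
[135 234  10   8  65] [139.4 237.8] [0.5101 0.2565 0.092 ]
[147 240  10   8  64] [151.6 243.8] [0.4956 0.2284 0.092 ]
[160 246   9   8  61] [164.  249.8] [0.4813 0.2    0.092 ]
[172 252   9   8  58] [176.2 255.8] [0.4668 0.1719 0.092 ]
[229 379  23   5  81] [240.5 381.5] [0.1857 0.0298 0.092 ]
side [242  88   7   9  58] [245.
[... 169 characters left out ...]
 123   8  10  73] [269.5 127.7] [0.7662 0.1491 0.106 ]
side [190 126  12  35 296] [195.4 143.2] [0.59   0.2348 0.085 ]
side [159 129  10  10  79] [163.9 133.6] [0.5425 0.3174 0.085 ]
side [159 145  11  39 355] [164.1 164.2] [0.4899 0.2148 0.085 ]
side [194 168  10  12  95] [198.3 173.4] [0.5408 0.1383 0.085 ]
side [271 229  18  21 244] [279.1 239. ] [ 0.5692 -0.1283  0.106 ]
side [ 66 245  20  30 111] [ 77.4 260. ] [0.232  0.0809 0.085 ]
side [ 11 249  47  41 147] [ 43.5 275.3] [0.1696 0.0869 0.085 ]
side [320 266  22  23 297] [330.7 277.3] [ 0.5926 -0.2482  0.106 ]
side [  0 289  39  36 106] [ 19.9 308.4] [0.118 0.046 0.085]
side [  0 353   6  28  99] [  2.2 365.2] [ 0.0718 -0.0351  0.085 ]
```

```bash
cat > fit.py <<'E'
from ov import *
import itertools
from scipy.optimize import minimize
ims={c:cv2.imread(f"pics/{c}0.png") for c in("side","top")}
ks={c:vision.get_calibration(c) for c in ims}
C=np.array(list(itertools.product((-.008,.008),(-.017,.017),(.088,.124))))
def mask(c,p,S=8,roi=None):
    x,y,yaw,z=p
    uv=proj(ks[c],loc([x,y,z],yaw,C)); h=cv2.convexHull(((uv-roi[:2]+.5)*S).astype(np.float32)).astype(np.int32)
    m=np.zeros(((roi[3])*S,(roi[2])*S),np.uint8); cv2.fillConvexPoly(m,h,1)
    return cv2.resize(m.astype(np.float32),(roi[2],roi[3]),interpolation=cv2.INTER_AREA)
def fit(rois,x0,cams=("side","top")):
    obs={}
    for c in cams:
        x,y,w,h=rois[c]; g=ims[c][y:y+h,x:x+w].max(axis=2).astype(float)
        obs[c]=np.clip((95-g)/(95-32),0,1)
    def cost(p): return sum(((mask(c,p,roi=rois[c])-obs[c])**2).sum() for c in cams)
    best=None
    for dy in (-.15,0,.15):
        s=np.array(x0)+[0,0,dy,0]; sim=np.vstack([s]+[s+d for d in np.diag([.006,.006,.15,.006])])
        o=minimize(cost,s,method="Nelder-Mead",options=dict(initial_simplex=sim,xatol=1e-5,fatol=1e-3,maxiter=600))
        if best is None or o.fun<best.fun: best=o
    return best
E
python3 - <<'E'
from fit import *
yaw0=np.arctan2(.112,-.024)-np.pi/2
for nm,rois,x0 in (("snap",dict(side=(264,223,34,34),top=(297,203,26,16)),[.5625,-.138,yaw0,.006]),("plain",dict(side=(315,261,34,34),top=(347,191,28,18)),[.586,-.251,yaw0,.006])):
    for cams in (("side","top"),("side",),("top",)):
        o=fit(rois,x0,cams); print(nm,cams,o.x.round(4),np.degrees(o.x[2]).round(1),round(o.fun,2))
E
```

```text
snap ('side', 'top') [ 0.5617 -0.1342  0.1964  0.0112] 11.3 73.53
snap ('side',) [ 0.5921 -0.1053  0.1966 -0.0522] 11.3 22.86
snap ('top',) [ 0.5609 -0.1345  0.1482  0.0042] 8.5 13.62
plain ('side', 'top') [ 0.5844 -0.2517  0.2376  0.0115] 13.6 76.33
plain ('side',) [ 0.615  -0.2367  0.1633 -0.047 ] 9.4 30.71
plain ('top',) [ 0.584  -0.2523  0.2032  0.0063] 11.6 9.47
```

```bash
python3 - <<'E'
from fit import *
for nm,o,yaw in (("a",[.5615,-.1365,.006],.19),):
    segs=boxsegs(o,yaw,(-.008,-.017,.088),(.008,.017,.124),(0,255,255))+boxsegs(o,yaw,(-.008,-.032,0.014),(.008,.032,.014),(0,0,255))+boxsegs(o,yaw,(-.008,-.022,0.014),(.008,.022,.076),(0,255,0))
    A=draw("side",ims["side"],segs,(255,315,215,285),8,"o1")
    B=draw("top",ims["top"],segs,(280,340,190,235),8,"o2")
    cv2.imwrite("pics/o12.png",np.vstack([A,B])[:, :] if A.shape[1]==B.shape[1] else A)
bo=[.541,.2265,.175];y=np.radians(63)
P=loc(bo,y,[[-.046,0,0],[.046,0,0],[-.054,0,-.05],[.054,0,-.05],[0,-.004,0],[0,.004,0]])
segs=[(P[0],P[1],(0,255,0)),(P[2],P[0],(0,0,255)),(P[1],P[3],(0,0,255)),(P[4],P[5],(255,0,0))]
A=draw("side",ims["side"],segs,(150,215,105,185),7,"o3")
B=draw("top",ims["top"],segs,(110,205,180,255),7,"o4")
E
```

```text
(no output)
```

View pics/o1.png

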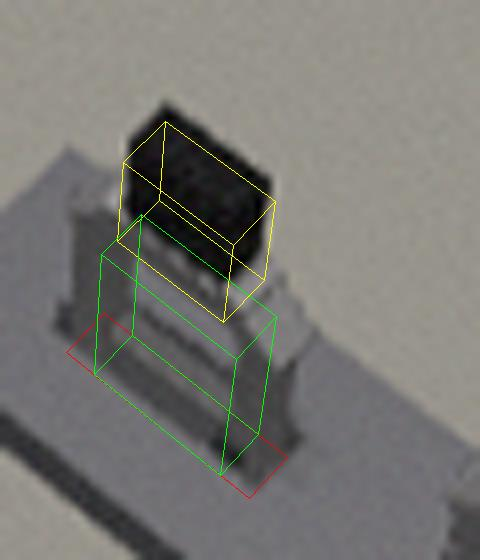

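View pics/o2.png

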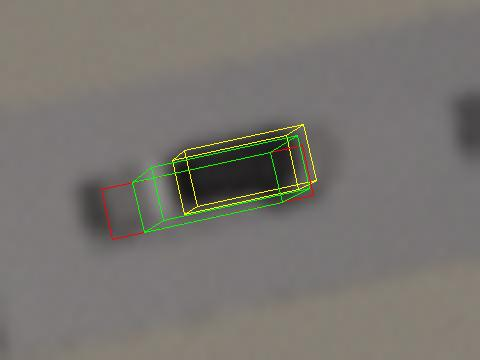

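View pics/o3.png

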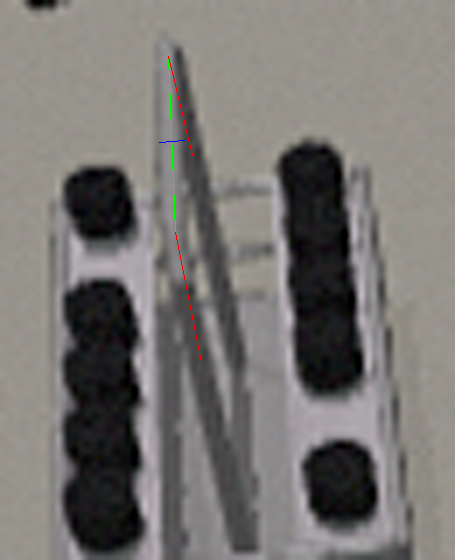

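View pics/o4.png

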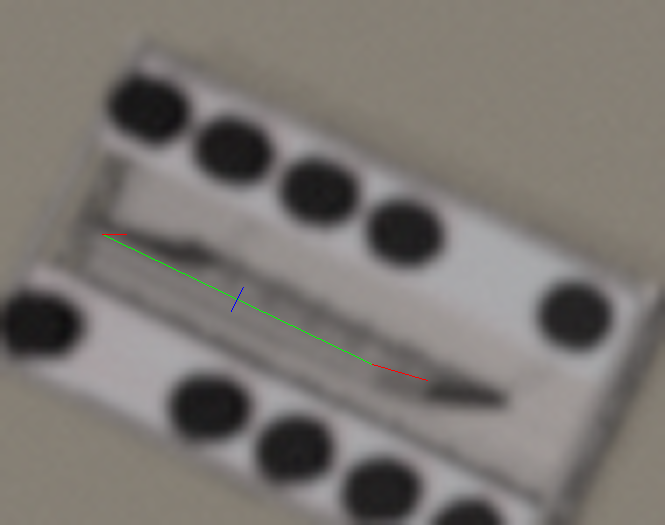

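```bash
cat > eye.py <<'E'
from fit import *
def eye(o,yaw,col=(0,255,0)):
    a=np.linspace(0,np.pi/2,5)
    L=[[-.058,0,-.14]]+[[-.046-.012*np.sin(t),0,-.012+.012*np.cos(t)] for t in a[::-1]]+[[.046+.012*np.sin(t),0,-.012+.012*np.cos(t)] for t in a]+[[.058,0,-.14]]
    P=loc(o,yaw,L); return [(P[i],P[i+1],col) for i in range(len(P)-1)]
E
python3 - <<'E'
from eye import *
cl=cv2.createCLAHE(3,(4,4))
def enh(im):
    l=cv2.cvtColor(im,cv2.COLOR_BGR2LAB); l[:,:,0]=cl.apply(l[:,:,0]); return cv2.cvtColor(l,cv2.COLOR_LAB2BGR)
segs=eye([.541,.2265,.175],np.radians(63))
pair=lambda c,roi,s,n:cv2.imwrite(f"pics/{n}.png",np.hstack([draw(c,enh(ims[c]),[],roi,s,"tmp"),draw(c,enh(ims[c]),segs,roi,s,"tmp")]))
pair("side",(155,215,105,185),6,"p3")
B=np.vstack([draw("top",enh(ims["top"]),[],(110,205,185,250),5,"tmp"),draw("top",enh(ims["top"]),segs,(110,205,185,250),5,"tmp")]);print(B.shape);cv2.imwrite("pics/p4.png",B[:650])
o,yaw=[.5617,-.1342,.0112],.196
segs=boxsegs(o,yaw,(-.008,-.017,.088),(.008,.017,.124),(0,255,255))+boxsegs(o,yaw,(-.008,-.032,0.014),(.008,.032,.014),(0,0,255))+boxsegs(o,yaw,(-.008,-.022,0.014),(.008,.022,.076),(0,255,0))
A=draw("side",ims["side"],segs,(255,315,215,285),6,"o1");B=draw("top",ims["top"],segs,(280,340,190,235),6,"o2")
cv2.imwrite("pics/p5.png",np.hstack([A,np.vstack([B,np.zeros((A.shape[0]-B.shape[0],B.shape[1],3),np.uint8)])]))
E
```

```text
(650, 475, 3)
```

View pics/p3.png

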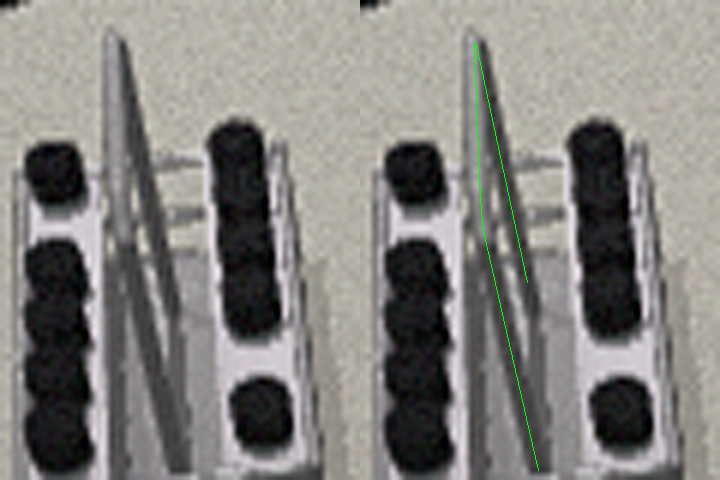

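View pics/p4.png

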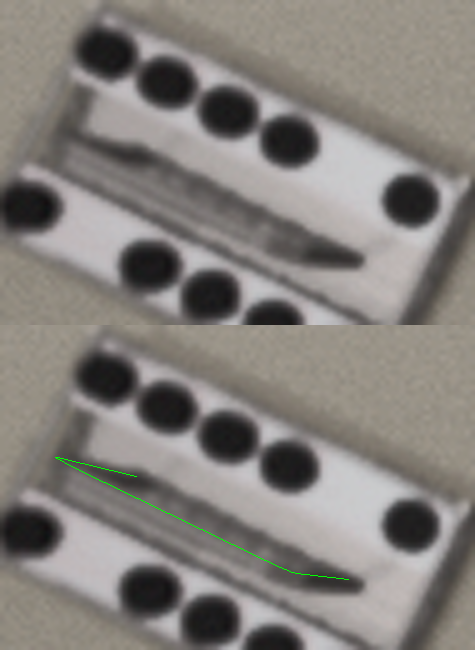

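View pics/p5.png

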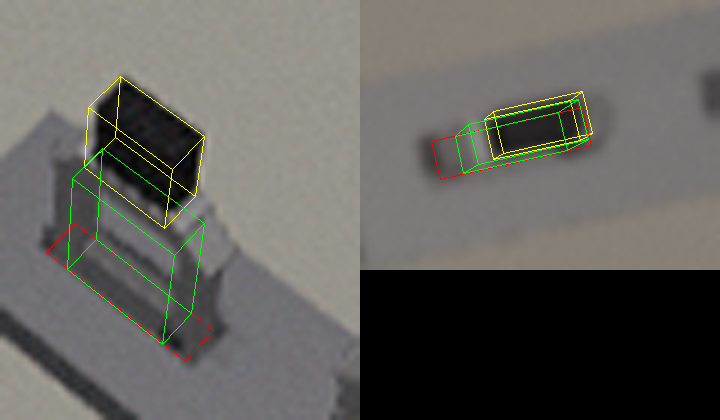

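```bash
cat > p.py <<'E'
from h import *
H=np.array([.5613,-.1343]); YH=.19
B=np.array([.5415,.2265]); YB=np.radians(63)
E
python3 - <<'E'
from p import *
print(telemetry.current_t())
for d in (0,np.pi,-np.pi):
    for P,y in ((np.r_[H,.25],YH),(np.r_[H,.124],YH),(np.r_[B,.32],YB),(np.r_[B,.20],YB),(np.r_[B,.32],YB+np.pi)):
        q=inverse_kinematics(P,down(y+d)); print(d,None if q is None else np.round(q,2))
E
```

```text
0.7
0 [-0.36  0.26  1.42 -0.    1.46 -0.55]
0 [-0.36  0.34  1.63 -0.    1.17 -0.55]
0 [ 0.28  0.26  1.26 -0.    1.63 -0.82]
0 [ 0.28  0.3   1.49 -0.    1.35 -0.82]
0 [0.28 0.26 1.26 0.   1.63 2.32]
3.141592653589793 [-0.36  0.26  1.42  0.    1.46  2.6 ]
3.141592653589793 [-0.36  0.34  1.63  0.    1.17  2.6 ]
3.141592653589793 [0.28 0.26 1.26 0.   1.63 2.32]
3.141592653589793 [0.28 0.3  1.49 0.   1.35 2.32]
3.141592653589793 [ 0.28  0.26  1.26 -0.    1.63 -0.82]
-3.141592653589793 [-0.36  0.26  1.42  0.    1.46  2.6 ]
-3.141592653589793 [-0.36  0.34  1.63  0.    1.17  2.6 ]
-3.141592653589793 [0.28 0.26 1.26 0.   1.63 2.32]
-3.141592653589793 [0.28 0.3  1.49 0.   1.35 2.32]
-3.141592653589793 [ 0.28  0.26  1.26 -0.    1.63 -0.82]
```

```bash
python3 - <<'E'
from p import *
r.move_to(np.r_[H,.22],down(YH))
gripper_to(.05)
print(r.move_l(np.r_[H,.165],vel=.15,guard=8))
s=vision.snapshot("side");t=vision.snapshot("top")
save(cv2.resize(s[180:300,220:380],(800,600),interpolation=cv2.INTER_CUBIC),"a1")
save(cv2.resize(t[150:270,250:410],(800,600),interpolation=cv2.INTER_CUBIC),"a2")
print(telemetry.current_t(),telemetry.current_ee_pos(),telemetry.current_wrist_force())
E
```

```text
False
4.0417 [ 0.5622467  -0.1346242   0.16625331] [ 0.0635539  -0.98274653  0.10417052]
```

View pics/a1.png

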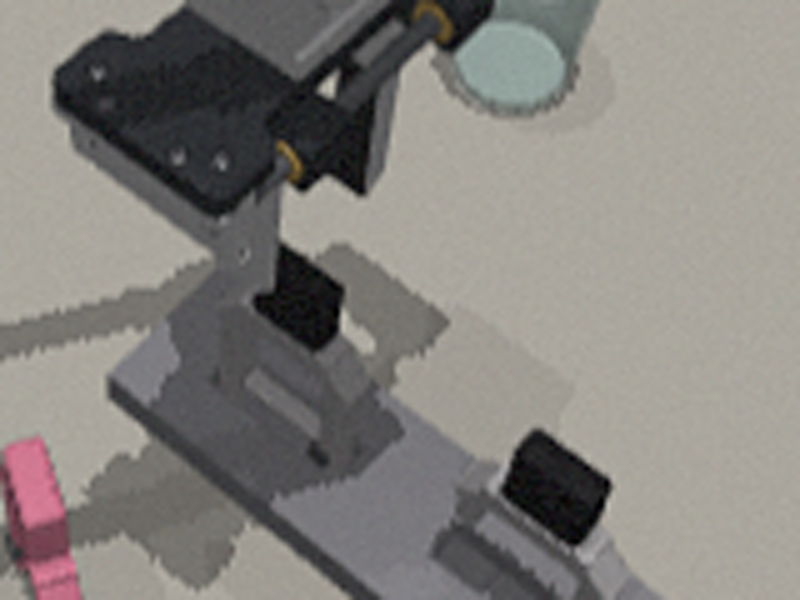

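View pics/a2.png

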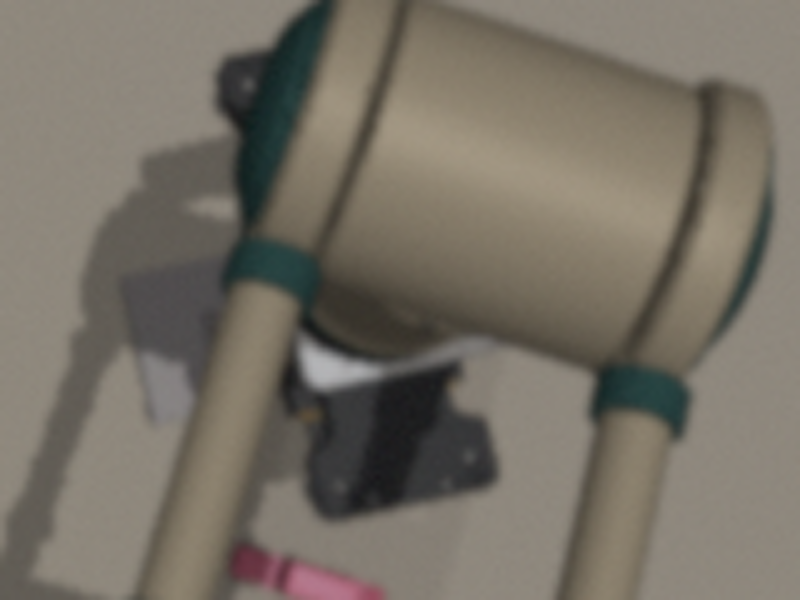

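```bash
python3 - <<'E'
from ov import *
from p import *
s=vision.snapshot("side")[:,:,::-1].copy()
p=telemetry.current_ee_pos(); w,x,y,z=telemetry.current_tool_rot()
M=R.from_quat([x,y,z,w]); print(M.as_matrix().round(3),telemetry.current_opening())
q=p+M.apply([[-.025,-.008,.025],[-.025,.008,.025],[-.025,.008,-.02],[-.025,-.008,-.02]])
segs=[(q[i],q[(i+1)%4],(0,0,255)) for i in range(4)]
q=p+M.apply([[.025,-.008,.025],[.025,.008,.025],[.025,.008,-.02],[.025,-.008,-.02]])
segs+=[(q[i],q[(i+1)%4],(255,0,255)) for i in range(4)]
segs+=boxsegs(np.r_[H,.0112],YH,(-.008,-.017,.088),(.008,.017,.124),(0,255,255))
draw("side",s,segs,(250,325,205,275),8,"a3")
E
```

```text
[[ 0.982  0.189  0.002]
 [ 0.189 -0.982 -0.001]
 [ 0.002  0.001 -1.   ]] 0.049726330059598055
```

View pics/a3.png

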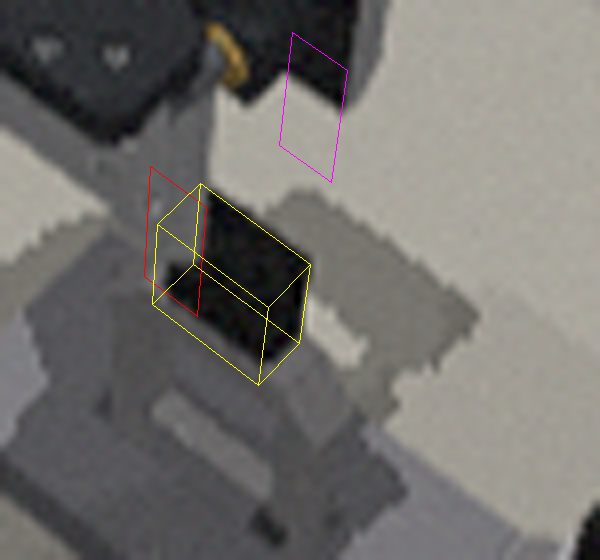

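```bash
python3 - <<'E'
from ov import *
from p import *
print(r.nose_length, telemetry.current_ee_pos())
s=vision.snapshot("side")[:,:,::-1].copy()
A=draw("side",s,[],(250,330,180,255),10,"a4")
E
```

```text
0.025 [ 0.56223176 -0.13462523  0.16633143]
```

View pics/a4.png

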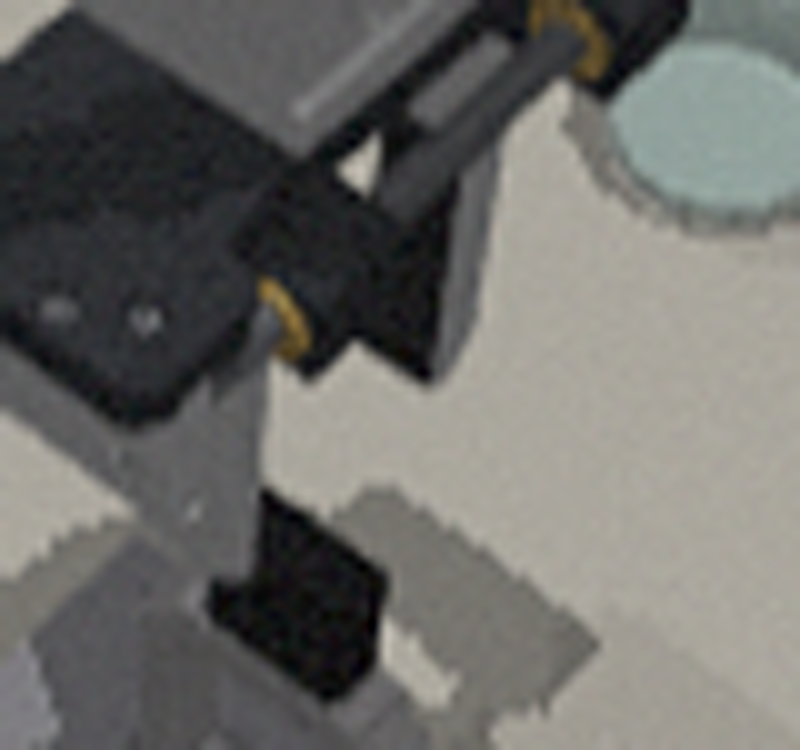

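```bash
python3 - <<'E'
from ov import *
from p import *
k=vision.get_calibration("side")
p=telemetry.current_ee_pos(); w,x,y,z=telemetry.current_tool_rot(); M=R.from_quat([x,y,z,w])
for uv in ((293.0,218),(274.3,237.8)):
    for zz in (.141,.151,.161):
        u=unproj(k,uv,zz)[0]; print(uv,zz,u.round(4),(M.inv().apply(u-p)).round(4))
print(unproj(vision.get_calibration("top"),[[309.1,210.9]],.13))
E
```

```text
(293.0, 218) 0.141 [ 0.606  -0.1234  0.141 ] [ 0.0451 -0.0027  0.0253]
(293.0, 218) 0.151 [ 0.6006 -0.1283  0.151 ] [0.0389 0.001  0.0153]
(293.0, 218) 0.161 [ 0.5952 -0.1332  0.161 ] [0.0327 0.0048 0.0053]
(274.3, 237.8) 0.141 [ 0.5482 -0.1367  0.141 ] [-0.0142 -0.0006  0.0252]
(274.3, 237.8) 0.151 [ 0.5438 -0.1414  0.151 ] [-0.0193  0.0032  0.0152]
(274.3, 237.8) 0.161 [ 0.5394 -0.146   0.161 ] [-0.0245  0.0069  0.0052]
[[ 0.56002894 -0.13260539  0.13      ]]
```

```bash
python3 - <<'E'
from ov import *
from p import *
print(r.move_l(np.r_[H,.124],vel=.08,guard=6))
s=vision.snapshot("side")[:,:,::-1].copy()
p=telemetry.current_ee_pos(); w,x,y,z=telemetry.current_tool_rot(); M=R.from_quat([x,y,z,w])
print(p,telemetry.current_wrist_force(),telemetry.current_t())
segs=[]
q=p+M.apply([[-.025,-.008,.025],[-.025,.008,.025],[-.025,.008,-.02],[-.025,-.008,-.02]])
segs+=[(q[i],q[(i+1)%4],(0,0,255)) for i in range(4)]
A=draw("side",s,[],(250,325,195,275),7,"a5")
B=draw("side",s,segs,(250,325,195,275),7,"a5");cv2.imwrite("pics/a5.png",np.hstack([A,B])[:, :800])
E
```

```text
False
[ 0.56173894 -0.13445989  0.12443574] [ 0.42438129 -0.49947697  0.3555566 ] 4.85
```

View pics/a5.png

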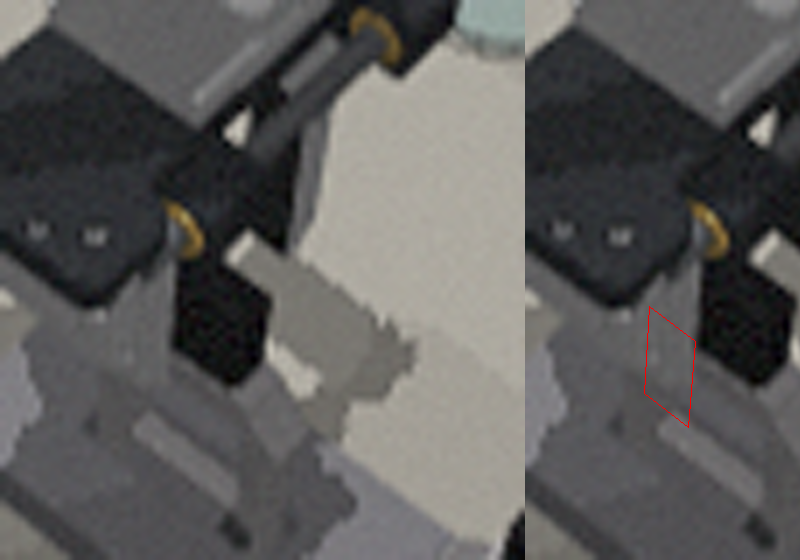

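```bash
python3 - <<'E'
from ov import *
s=cv2.imread("pics/a5.png")[:, :525]
a=np.clip((s.astype(float)-30)*3,0,255).astype(np.uint8)[200:480,0:400]
cv2.imwrite("pics/a6.png",cv2.resize(a,(800,560)))
E
```

```text
(no output)
```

View pics/a6.png

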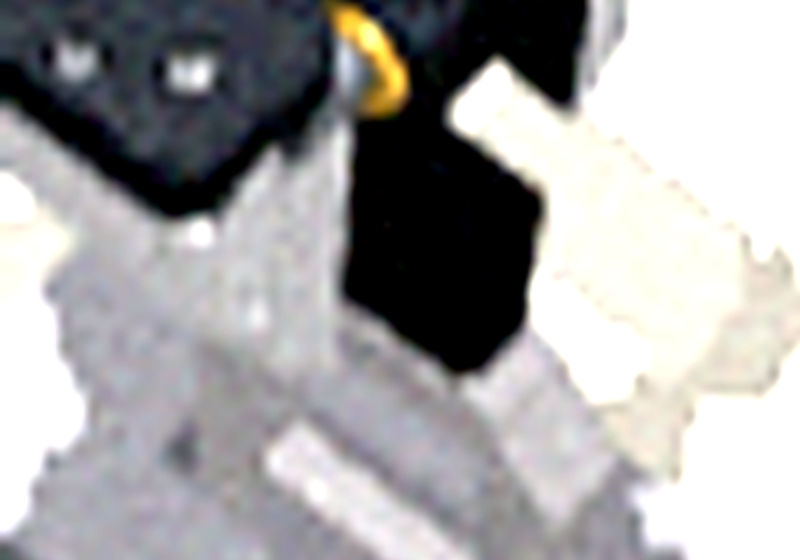

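```bash
python3 - <<'E'
from ov import *
from p import *
print(r.move_l(np.r_[H,.121],vel=.05,guard=6))
gripper_to(.0,f_grip=8)
print(telemetry.current_opening(),telemetry.current_wrist_force(),telemetry.current_ee_pos(),telemetry.current_t())
gripper_to(.0,f_grip=45)
print(telemetry.current_opening(),telemetry.current_wrist_force(),telemetry.current_ee_pos(),telemetry.current_t())
s=vision.snapshot("side")[:,:,::-1].copy()
draw("side",s,[],(250,325,195,275),7,"b1")
E
```

```text
False
0.015847658882514524 [ 0.10786881  0.00973451 -0.08961825] [ 0.56151742 -0.13428754  0.12105728] 5.725
0.015424190566180865 [ 0.34687008 -0.90007814 -0.855464  ] [ 0.56144997 -0.13431737  0.12102981] 5.9417
```

View pics/b1.png

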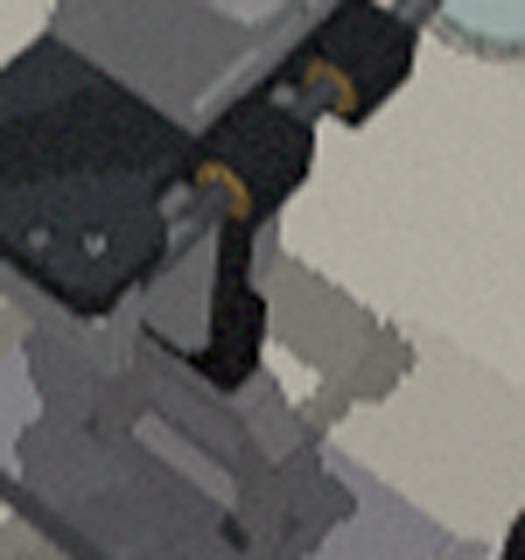

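```bash
python3 - <<'E'
from ov import *
from p import *
print(r.move_l(np.r_[H,.17],vel=.08,guard=25), telemetry.current_wrist_force())
print(r.move_l(np.r_[H,.32],vel=.2), telemetry.current_opening(),telemetry.current_wrist_force())
r.move_to(np.r_[B,.335],down(YB))
print(telemetry.current_ee_pos(),telemetry.current_opening(),telemetry.current_wrist_force(),telemetry.current_t())
s=vision.snapshot("side");t=vision.snapshot("top")
save(s,"c1s");save(t,"c1t")
save(cv2.resize(s[40:200,120:320],(800,640))[:600],"c1")
save(cv2.resize(t[140:260,80:240],(800,600)),"c2")
E
```

```text
False [ 0.3857816   0.27463224 -2.55353656]
False 0.015373529184389013 [ 0.19361739  0.93206703 -2.02071979]
[0.54188841 0.22540306 0.33471577] 0.015699014850410625 [ 0.30355714 -0.20793726 -2.19796438] 9.0167
```

View pics/c1.png

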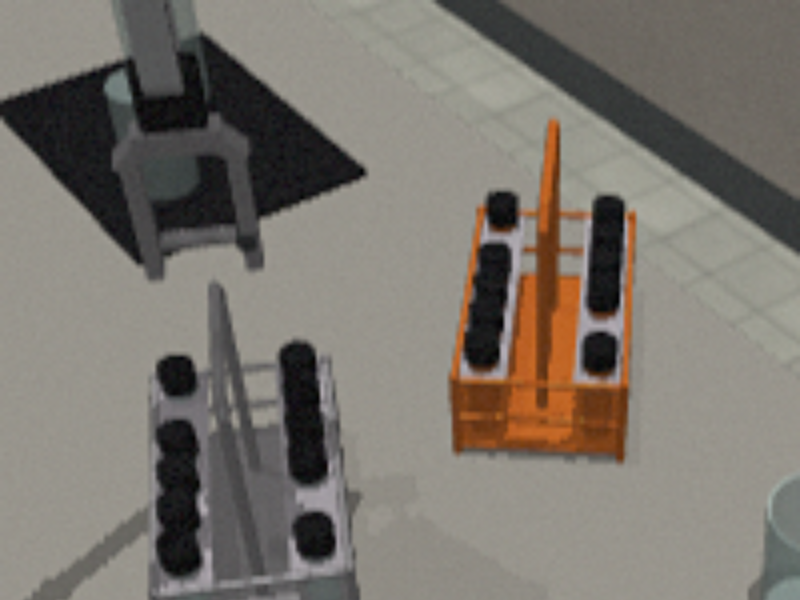

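View pics/c2.png

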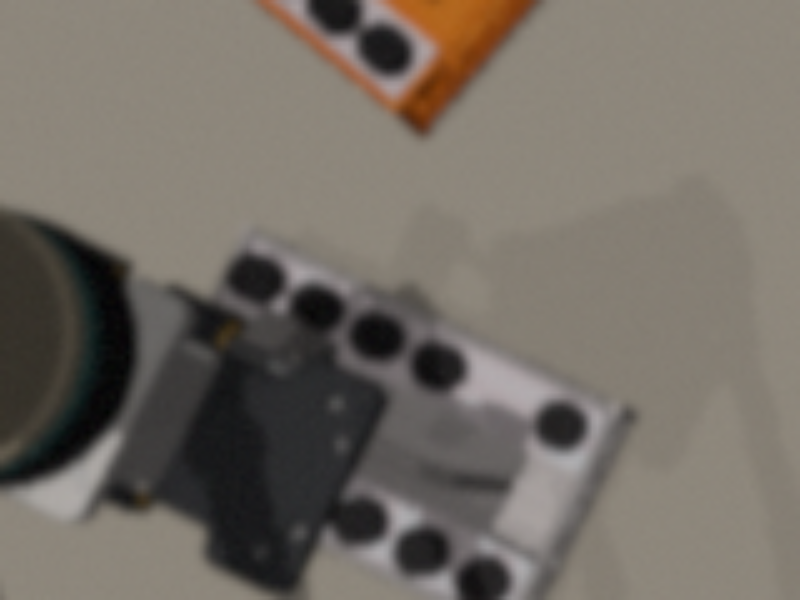

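```bash
python3 - <<'E'
from eye import *
from p import *
s=cv2.imread("pics/c1s.png"); p=telemetry.current_ee_pos()
w,x,y,z=telemetry.current_tool_rot(); M=R.from_quat([x,y,z,w]).as_matrix(); yaw=np.arctan2(M[1,0],M[0,0]); print(np.degrees(yaw))
o=np.r_[p[:2],p[2]-.112]
segs=eye([.5415,.2265,.175],YB)
segs+=boxsegs(o,yaw,(-.008,-.032,0),(.008,-.022,.06),(0,0,255))+boxsegs(o,yaw,(-.008,.022,0),(.008,.032,.06),(0,0,255))+boxsegs(o,yaw,(-.008,-.017,.088),(.008,.017,.124),(0,255,255))
a=draw("side",s,segs,(140,195,50,165),7,"c3"); b=draw("side",s,[],(140,195,50,165),7,"tmp")
cv2.imwrite("pics/c3.png",cv2.resize(np.hstack([b,a]),(574,600)))
E
```

```text
62.87266728739994
```

View pics/c3.png

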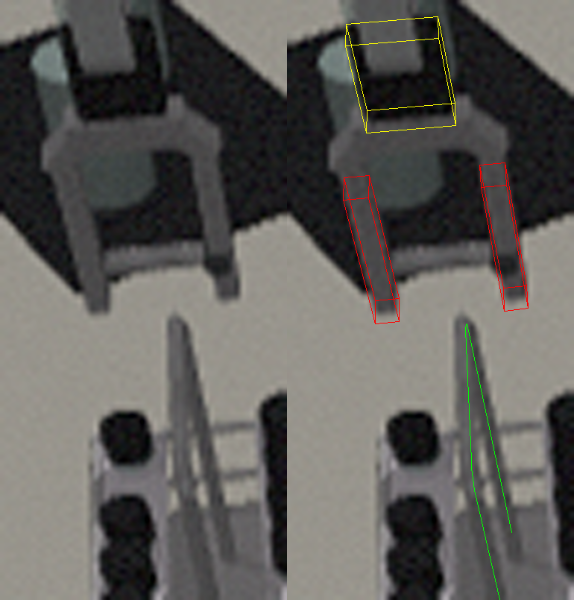

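```bash
python3 - <<'E'
from ov import *
from p import *
print(r.move_l(np.r_[B,.29],vel=.12,guard=15))
print(telemetry.current_ee_pos(),telemetry.current_wrist_force(),telemetry.current_t())
for z in (.26,.24,.225,.219,.215,.211):
    g=r.move_l(np.r_[B,z],vel=.05,guard=18)
    print(z,g,telemetry.current_ee_pos().round(4),telemetry.current_wrist_force().round(2),telemetry.current_torque().round(2),round(telemetry.current_t(),2),telemetry.current_opening())
    if g: break
s=vision.snapshot("side");t=vision.snapshot("top")
save(s,"d1s");save(t,"d1t")
save(cv2.resize(s[60:210,120:245],(500,600),interpolation=cv2.INTER_CUBIC),"d1")
E
```

```text
False
[0.54183973 0.22610902 0.29025111] [-0.55439113  0.76993493 -0.58097052] 9.6417
0.26 False [0.5419 0.2264 0.2605] [ 0.21 -0.57  2.37] [-0.09 -0.34 -0.01] 10.39 0.015515198821770219
0.24 False [0.5421 0.2257 0.2392] [ 3.31 -3.01 -0.86] [-0.48 -0.94 -0.04] 10.94 0.015691593834639243
0.225 False [0.5402 0.2267 0.2239] [-0.6  -0.03 -0.96] [ 0.04 -0.14 -0.  ] 11.39 0.01568628095499632
0.219 False [0.541  0.2265 0.2185] [-0.   -0.25 -1.15] [ 0.03 -0.15  0.03] 11.66 0.015632679994465878
0.215 False [0.5421 0.2268 0.2159] [0.44 0.29 2.46] [ 0.06 -0.15 -0.01] 11.91 0.01563269864035691
0.211 False [0.5428 0.2269 0.2154] [-2.88 -0.72 17.21] [-0.14  0.54  0.03] 12.16 0.015666934231355595
```

View pics/d1.png

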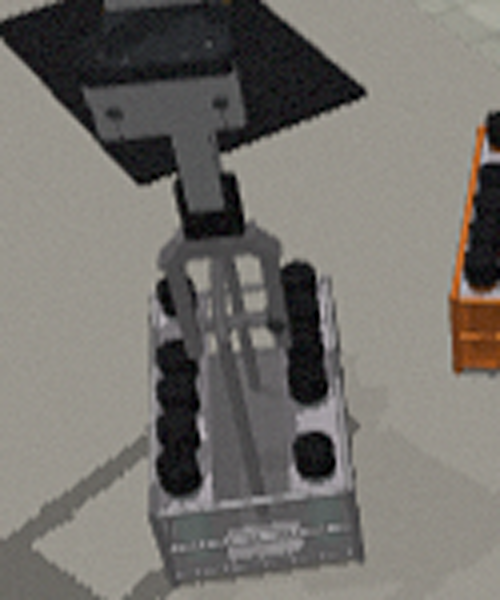

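```bash
python3 - <<'E'
from ov import *
s=cv2.imread("pics/d1s.png")
draw("side",s,[],(150,205,90,165),8,"d2")
E
```

```text
(no output)
```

View pics/d2.png

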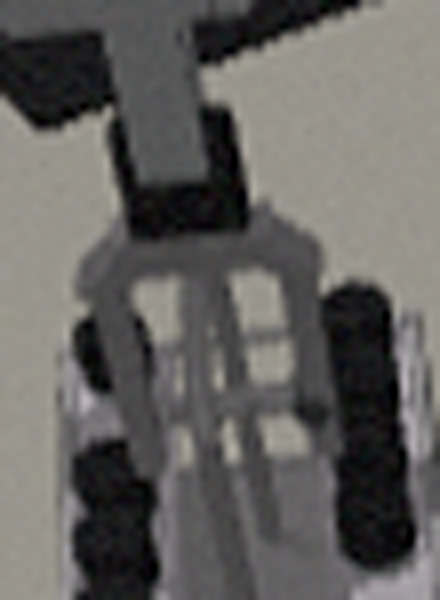

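```bash
python3 - <<'E'
from ov import *
from p import *
r.move_l(np.r_[.5423,.2267,.2150],vel=.03); r.hold(.3)
print(telemetry.current_ee_pos().round(4),telemetry.current_wrist_force().round(2),telemetry.current_torque().round(2))
gripper_to(.04,f_grip=10); r.hold(.3)
print(telemetry.current_ee_pos().round(4),telemetry.current_wrist_force().round(2),telemetry.current_opening())
s=vision.snapshot("side")[:,:,::-1].copy()
draw("side",s,[],(150,205,90,165),8,"e1"); print(telemetry.current_t())
E
```

```text
[0.5428 0.2268 0.2156] [-0.23 -0.25  6.2 ] [-0.03 -0.07  0.02]
[0.5423 0.2267 0.215 ] [-0.06  0.16  0.15] 0.039971103147849595
13.775
```

View pics/e1.png

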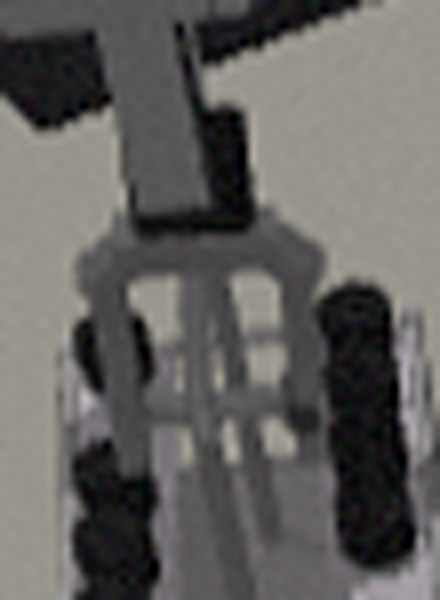

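```bash
python3 - <<'E'
from ov import *
from p import *
print(r.move_l(np.r_[.5423,.2267,.27],vel=.06,guard=5),telemetry.current_wrist_force().round(2))
r.move_l(np.r_[.5423,.2267,.34],vel=.15)
r.move_to([.42,.05,.36],down(YB))
s=vision.snapshot("side")[:,:,::-1].copy();t=vision.snapshot("top")[:,:,::-1].copy()
draw("side",s,[],(150,205,90,165),8,"f1"); draw("top",t,[],(100,215,170,265),6,"f2")
cv2.imwrite("pics/f0.png",s)
r.hold(.4); s2=vision.snapshot("side")[:,:,::-1]
print(np.abs(s2.astype(int)-s)[90:165,150:205].mean(),telemetry.current_t(),telemetry.current_wrist_force())
E
```

```text
False [-0.24 -0.45 -0.48]
3.2273939393939393 16.875 [ 0.57076832 -0.57981086  0.58309406]
```

View pics/f1.png

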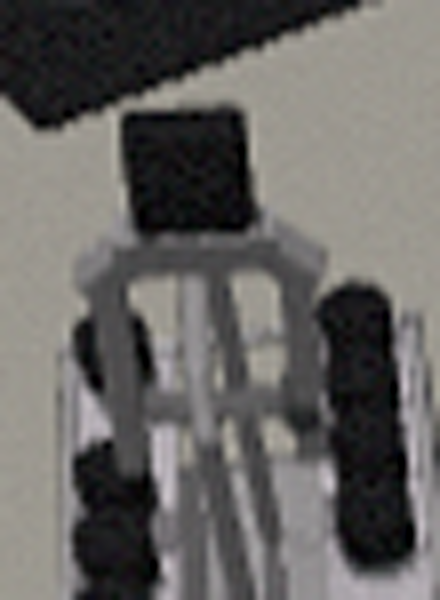

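View pics/f2.png

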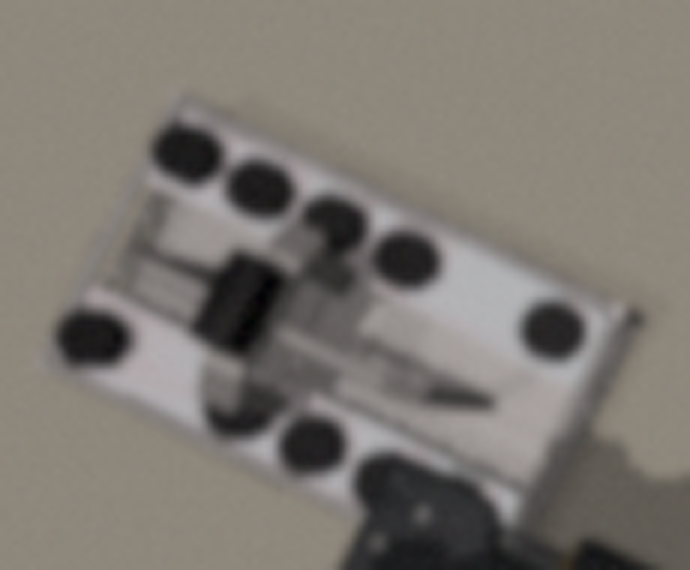

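View pics/f0.png

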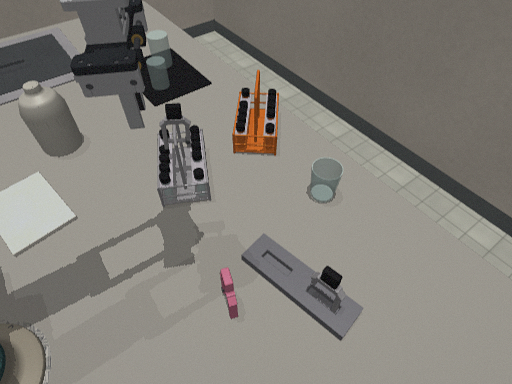

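```bash
python3 - <<'E'
from h import *
print(telemetry.current_dq().round(4)); r.sign_off(); print(telemetry.current_t())
E
```

```text
[-0.0019 -0.0024  0.003   0.0002  0.0003  0.0002]
the job is handed in; nothing more can be done
the job is handed in; nothing more can be done
```

The snap handle now hangs on the lifting-eye bar of the grey basket with its gate shut. I handed the job in at about 17 s on the robot clock, inside the 46 s limit.

- **What I did:** I pinched the snap handle's grip across x, drew it straight up out of its slot and turned it to the bar's direction (about 63°). I pressed it down over the bar until the crown touched, then eased off, opened the gripper and withdrew straight up.
- **Forces:** The force at the wrist rose to about 4.5 N as the gate gave way, then dropped back to the load-free level. Crown contact came at a TCP height of 0.2155 m, where I expected it, and pressing there peaked at about 17 N.
- **Last pictures:** In the side view the gate lies level across the mouth under the bar, the bar sits in the crown, and the gripper is clear. The handle leaned very slightly when I let go. The plain handle still stands in the stand, and the pink look-alike and the orange basket look undisturbed.
- **Disagreements:** In the side camera the fingertips appeared 6 to 9 pixels higher than the calibration and the robot's own position predicted. I did not find the cause, but the grasp held. I did not pull up on the handle to test the gate. A 0.4 s before-and-after comparison of pictures differed by 3.2 grey levels on average. I took that as camera noise and did not check it against a still patch.

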